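# Lock the filter funnel and draw the vacuum

## Robot

A 7-joint arm with a two-finger parallel gripper is mounted at the origin on a cart in front of the work surface, level with it; the furniture and walls round the work are solid. World frame = base frame: x ahead of the robot, y to its left, z up, the work surface at z = 0. Lengths are in m, angles in rad, forces in N, time in s.
With the tool pointing down it reaches from about 0.425 to 0.925 m from the base axis. Payload 6.8 kg.
Tool frame: the origin (TCP) lies on the centre line of the jaws, within the pads' length; the fingertips stand 14 mm ahead of it and the grasp point (between the pads) lies 5 mm behind it (r.nose_length is the distance from the TCP to the fingertips, in m); z points along the fingers, y is the direction in which the jaws open and shut (so a half turn about z gives the same grasp; the last joint's range is limited). The gripper opens to 85 mm and grips with 20 to 120 N. Pads are 22 mm wide; open, the fingers measure 114 mm over their backs; the gripper's body (76 mm by 85 mm) begins 54 mm behind the grasp point. The pads swing forward as they close: fully open they stand 13 mm farther back than shut.
Start: joints at [1.125, 0.477, 0.022, 1.555, -0.011, 1.109, -0.083], TCP at [0.224, -0.637, 0.245] pointing down, gripper open.
Joint ranges: [-2.96, 2.96], [-0.34, 2.1], [-1.41, 1.46], [0.24, 2.44], [-1.37, 4.51], [0.17, 1.92], [-2.96, 2.96]. Speed limits (rad/s): [2.39, 2.39, 3.14, 3.14, 3.14, 3.14, 3.14].

## Interface

Orientations are given as a rotation vector (axis times angle).
In Python, from bench import r, imaging, look_for, outline_of gives the robot as it stands. The module is installed in compiled form; this text tells all that it offers.
- The arm moves only by the tool carry_out, never from a script. Its arguments are lists of equal length, an entry for each row: "offset": the shift along the tool's x, y, z as a fraction of full scale, a list of three; "turn": the turn, a rotation vector about the tool's x, y, z as a fraction of full scale, a list of three. A call has 1 to 8 rows; each row is the pose to reach, as a shift and turn from the pose commanded when the call began, along the tool's axes at that moment; what a row does not reach only later rows make up. Full scale, the value 1, is 0.5 m for a shift and 1.5 rad for a turn. A row lasts 1/10 s, in which the tool goes at most 50 mm and 8.59 degrees, less where a joint would pass 70% of its speed; a pose out of reach is approached as far as the arm can. A call with a number of a shift or a turn outside -1 to 1 is refused whole. A call with a gripper value outside its range is refused whole. "hand" is the closure, from 0 (fully open) to 1 (shut), set as the call begins (left out, the last holds). The fingers move at their own pace and stop on an object; "force" is the grip in N (left out, the last holds). Time passes only in rows, so rows that repeat a pose let the fingers close. It gives the time, the measured TCP pose, the force and the opening at its end, in the units of the state.
- r.get_obs(): the state, without advancing time (a new reading comes with each control period).
- imaging.grab_frame(name): name is "scene" or "top" or "wrist"; returns a dict with "pixels" (384x512x3 uint8, red, green, blue), "fx", "fy", "cx", "cy" (pixels), "R" (3x3) and "t" (3): a world point X has camera coordinates R X + t. Camera axes: x right, y down, z forward; pixel columns grow to the right and rows downward; lengths in m; the calibration is good to about 2 mm. A picture is of the moment at which its call begins. There is no depth.
- r.hand_in(): hands the job in, once; it reports no verdict.
Trained networks look in the newest picture that a camera, given by its name, has taken for a name from the list of things; names that differ only in an ending like _2 or _b are one class to them, and where a whole thing is asked for, a point or a joint stands for the part that bears it (a point fixed in the world has none). Each returns a list of dicts, best first, with "score" (0 to 1); they miss things now and then, are a little off and sometimes report something else, mostly with a low value. They report only what shows in the picture. A call takes as long as a camera call. They do not tell look-alikes from the thing itself.
- look_for(query, camera): "xyz" ([x, y, z] in m, in the coordinates of the camera as it stood for that picture, good to about 4 mm: the middle of the surface that is visible of it).
- outline_of(query, camera): "region" (384x512 bool, what is visible of it).
The state is a dict: "clock": time; "joints": joint angles; "qvel": joint speeds; "tau": joint torques, N m; "tcp_pos": TCP position; "orientation": TCP orientation; "contact_force": force on the tool from outside, world axes, zero at the start; "moment": the same for the moment, N m; "grip_width": finger opening in m.
Only numpy, scipy, OpenCV 4.12 (cv2) and the standard library are available. Lean on these libraries where they do the work, as an engineer would, in place of code of your own. Each camera call takes 0.05 s, during which the arm holds its last target. There are 200 camera calls.

## Task

Get the vacuum filter ready for the next specimen: set the steel funnel upright into the bayonet ring of the filter base, push it down against the spring and turn it clockwise (seen from above) until its lugs are locked in the ring, and let it spring up into its catch. Then draw the vacuum with a full stroke of the black pump plunger, all the way down to its stop, and let it come back up. Leave the specimen cup, beaker and petri dish where they stand.

Things in the scene. Friction and masses are not known exactly. Their poses are not given: they have to be found in the camera images.
- funnel: loose stainless funnel standing upright on the worktop, 100 mm tall, a tube of 50 mm diameter over a 41 mm spigot (lowest 24 mm), 0.16 kg. Origin: centre of its underside, z up. Two lugs at the foot of the spigot, along its +y and -y: 6 mm high, 12 mm wide, tips 29 mm from the axis. Turned by half a turn it looks and fits the same
- funnel_grip (a point): on the funnel's axis, 70 mm above its underside, midway between its two flat ribbed grip lands, which lie at the funnel's +y and -y straight above the lugs: 16 mm wide, from 50 to 90 mm above the underside, 58 mm across their faces
- filter_base: grey-painted vacuum filter base, heavy, does not move; 128 mm (x) by 216 mm (y), deck 50 mm above the worktop. Origin: centre of its underside. The steel bayonet ring stands on the deck at y = -58 mm, the pump with black plunger at y = +62 mm
- ring_entry (a point): on the bayonet ring's axis at deck height (50 mm above the worktop). Its y axis is the line through the two gaps in the ring's inner lip (dark lines on the rim): lugs along it to within 7 degrees go down through the gaps. Ring 74 mm outside, its top face 17.5 mm above this point, bore 44.6 mm. The funnel turns only while its underside is less than 3.5 mm above this point
- ring_locked (a point): the same point; its y axis is the line of the lugs when locked, 60 degrees clockwise from ring_entry seen from above (round dots on the rim). The turn ends at a stop 6 degrees further. Let go there, the spring lifts the lugs 3 mm into catches and the funnel's underside then stands 6.5 mm above this point
- filter_support (a joint): how far (m) the round sprung filter support in the ring's bore (42 mm diameter) is pushed down: 0 free, its top then 8.5 mm above ring_entry; 0.0085 fully down, the funnel's underside then level with ring_entry. 5 N at first, 12 N fully down; 0.002 when the funnel is locked
- plunger_top (a point): centre of the top face of the black pump plunger (50 mm diameter, upright), 130 mm above the worktop when up
- pump_plunger (a joint): stroke of the plunger in m: 0 up, 0.016 at its lower stop; 4 N at first, 9 N at the stop; it springs back up
- cup_white: white specimen cup with lid, near the funnel, 60 mm diameter, 81 mm tall, a bystander; origin at the centre of its underside
- beaker: small clear beaker standing to the left of the filter base, 54 mm diameter, 68 mm tall, a bystander; origin at the centre of its underside
- petri_dish: petri dish to the left, on the papers, 60 mm diameter, 17 mm tall, a bystander; origin at the centre of its underside
There are look-alikes about, which are no part of the job. What is shaped like the funnel but yellow is not meant.

How it is judged:
By the outcome, as a careful person would: the job done as asked, in the order asked, and still so for the second after the job is handed in, with the robot touching nothing.
It also fails if it takes over 51 s, if anything falls off the work surface, if the arm or the gripper's body presses on something with over 40 N, if the wrist force passes 120 N, or if a joint passes its speed limit or range.

## Working session

There is one attempt and no reset: what is moved stays moved. The work goes in short steps, Python scripts to look and compute and a tool call to move; the robot and the scene stay as the last step left them, time stands still between calls to the robot, and variables do not carry over. Pictures are saved under pics/ and viewed, about 8 in all and at most 12, crops included, and the job is handed in when it is done.

Besides the shell and the picture viewer there is one more tool, called by a JSON object that holds its "fn" and its "kwargs". carry_out: Moves the arm, as the interface text tells. Shift numbers are shares of 0.5 m and turn numbers shares of 1.5 rad, none past 1 either way. Its arguments: {"type":"object","properties":{"offset":{"type":"array","items":{"type":"array","items":{"type":"number","minimum":-1,"maximum":1}}},"turn":{"type":"array","items":{"type":"array","items":{"type":"number","minimum":-1,"maximum":1}}},"hand":{"type":"number"},"force":{"type":"number"}},"required":["offset","turn"]}

```bash
mkdir -p pics
cat > h.py <<'E'
from bench import r, imaging, look_for, outline_of
import numpy as np, cv2
from scipy.spatial.transform import Rotation as Ro
def grab(n,f=None):
    d=imaging.grab_frame(n)
    for k in("R","t"): d[k]=np.array(d[k])
    if f: cv2.imwrite("pics/"+f,d["pixels"][:,:,::-1])
    return d
def world(d,x): return d["R"].T@(np.array(x)-d["t"])
def ray(d,u,v,z):
    w=d["R"].T@np.array([(u-d["cx"])/d["fx"],(v-d["cy"])/d["fy"],1]); c=-d["R"].T@d["t"]
    return c+w*(z-c[2])/w[2]
def proj(d,X):
    c=d["R"]@np.array(X)+d["t"]; return np.array([d["fx"]*c[0]/c[2]+d["cx"],d["fy"]*c[1]/c[2]+d["cy"]])
E
python3 - <<'E'
from h import *
np.set_printoptions(precision=4,suppress=True)
o=r.get_obs(); print({k:o[k] for k in("clock","tcp_pos","orientation","contact_force","grip_width")}, r.nose_length)
ims=[]
for c in("scene","top"):
    d=grab(c); ims.append(d["pixels"]); print(c,"cam at",-d["R"].T@d["t"])
    cv2.imwrite(f"pics/{c}1.png",cv2.resize(d["pixels"][:,:,::-1],(800,600),interpolation=cv2.INTER_CUBIC))
    for q in("funnel","filter_base","plunger_top","cup_white","beaker","petri_dish"):
        print(q,[(round(a["score"],2),world(d,a["xyz"])) for a in look_for(q,c)[:3]])
E
```

```text
{'clock': 0.0, 'tcp_pos': array([ 0.2235, -0.6363,  0.2443]), 'orientation': array([-3.0951, -0.5278,  0.0006]), 'contact_force': array([ 0.8656,  0.0959, -0.7807]), 'grip_width': 0.08549245562722847} 0.014
scene cam at [-0.0268 -1.0653  1.2211]
funnel [(0.39, array([ 0.5109, -0.2092,  0.0916]))]
filter_base [(0.86, array([0.5297, 0.0371, 0.0526]))]
plunger_top [(0.68, array([0.5271, 0.1055, 0.1307])), (0.67, array([0.5341, 0.0377, 0.0507]))]
cup_white [(0.86, array([ 0.6376, -0.1388,  0.072 ])), (0.22, array([ 0.5073, -0.207 ,  0.0969]))]
beaker [(0.68, array([0.4842, 0.3223, 0.0489]))]
petri_dish [(0.46, array([0.6549, 0.352 , 0.0167]))]
top cam at [0.299  0.009  1.1581]
funnel [(0.58, array([ 0.3488, -0.3373,  0.0663])), (0.51, array([ 0.4908, -0.2252,  0.064 ])), (0.45, array([0.5379, 0.0516, 0.0503]))]
filter_base [(0.88, array([0.5399, 0.0535, 0.0532]))]
plunger_top [(0.57, array([0.5317, 0.1159, 0.1294])), (0.25, array([0.6599, 0.3628, 0.0173]))]
cup_white []
beaker [(0.8, array([0.4886, 0.3453, 0.0264]))]
petri_dish [(0.6, array([0.6588, 0.3594, 0.015 ]))]
```

View pics/scene1.png

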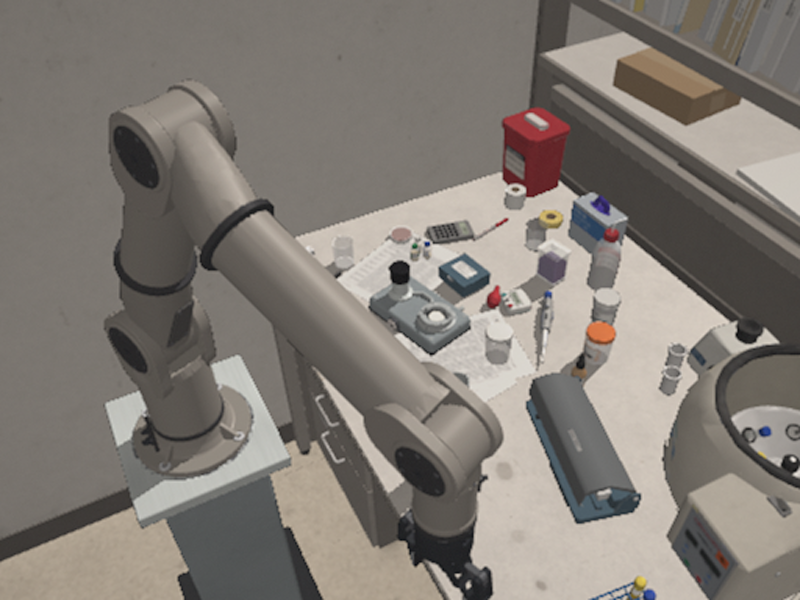

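View pics/top1.png

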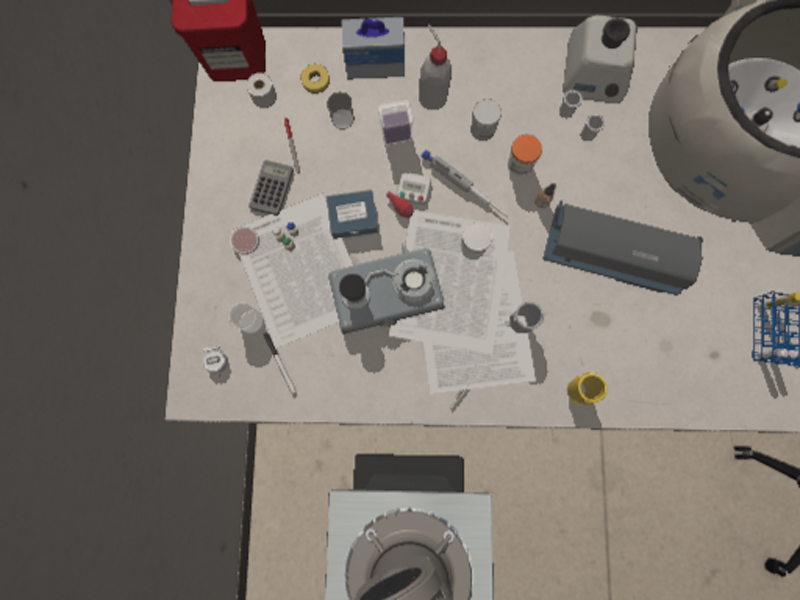

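The steel funnel is at about (525,317) in the top view (the yellow look-alike is at (588,388)). The ring is at (413,278) and the plunger at (353,288). Next I move the wrist camera over the funnel.

```bash
cat >> h.py <<'E'
import json,os
np.set_printoptions(precision=4,suppress=True)
def Rdown(yaw): # tool z down, tool y axis along world heading yaw
    y=np.array([np.cos(yaw),np.sin(yaw),0]); z=np.array([0,0,-1.]); return np.c_[np.cross(y,z),y,z]
def load():
    if os.path.exists("cmd.json"):
        c=json.load(open("cmd.json")); return np.array(c["p"]),np.array(c["R"])
    o=r.get_obs(); return np.array(o["tcp_pos"]),Ro.from_rotvec(o["orientation"]).as_matrix()
def plan(*targets): # (xyz,yaw): prints fractions relative to commanded pose
    p,R=load(); 
    for x,yaw in targets:
        rv=Ro.from_matrix(R.T@Rdown(yaw)).as_rotvec()
        print("offset",np.round(R.T@(np.array(x)-p)/.5,4),"turn",np.round(rv/1.5,4),"rows>=",np.ceil(max(np.linalg.norm(np.array(x)-p)/.05,np.degrees(np.linalg.norm(rv))/8.59)))
def done(off,turn):
    p,R=load(); p=p+R@np.array(off)*.5; R=R@Ro.from_rotvec(np.array(turn)*1.5).as_matrix()
    json.dump(dict(p=p.tolist(),R=R.tolist()),open("cmd.json","w")); o=r.get_obs()
    print("cmd",p,"yaw",np.degrees(np.arctan2(R[1,1],R[0,1])),"meas",o["clock"],np.array(o["tcp_pos"]),"F",np.array(o["contact_force"]),o["grip_width"], "err deg",np.degrees(Ro.from_matrix(R.T@Ro.from_rotvec(o["orientation"]).as_matrix()).as_rotvec()))
    print("q",np.array(o["joints"]))
def yaw0():
    R=load()[1]; return np.arctan2(R[1,1],R[0,1])
E
python3 - <<'E'
from h import *
d=grab("top")
m=[a["region"] for a in outline_of("filter_base","top")[:1]][0]
c=max(cv2.findContours(m.astype(np.uint8),0,2)[0],key=cv2.contourArea)
print(cv2.minAreaRect(c), ray(d,*cv2.minAreaRect(c)[0],.05))
big=cv2.resize(d["pixels"][150:260,200:360,::-1],None,fx=5,fy=5,interpolation=cv2.INTER_CUBIC)
cv2.imwrite("pics/crop.png",big)
w=grab("wrist"); R=load()[1]; p=load()[0]
print("cam in tool",R.T@(-w["R"].T@w["t"]-p),"\n",R.T@w["R"].T)
print(np.degrees(yaw0())); 
plan(([.43,-.30,.32],yaw0()),([.47,-.225,.32],yaw0()))
E
```

```text
((246.2305450439453, 185.17074584960938), (46.279537200927734, 70.12857055664062), 71.02959442138672) [0.5455 0.055  0.05  ]
cam in tool [ 0.0774  0.0004 -0.1274] 
 [[ 0.0001 -0.9525 -0.3044]
 [ 1.      0.0002 -0.0004]
 [ 0.0004 -0.3044  0.9525]]
-70.64719471168581
offset [ 0.6125 -0.499  -0.1493] turn [ 0.0001 -0.      0.    ] rows>= 9.0
offset [ 0.7377 -0.614  -0.1493] turn [ 0.0001 -0.      0.    ] rows>= 10.0
```

View pics/crop.png

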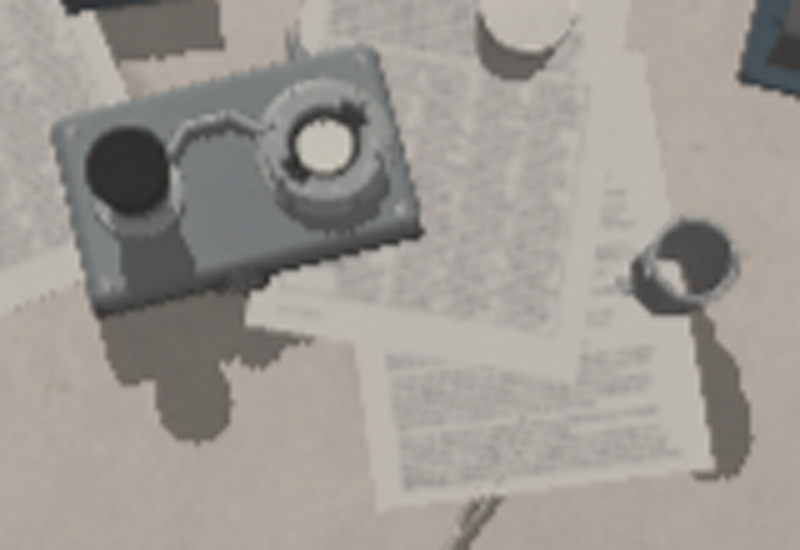

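The crop shows the gaps in the ring at (355,110) and (292,170). The funnel is at (690,265), with its lands at about (625,285) and (740,250). Moving over the funnel.

{"fn": "carry_out", "kwargs": {"offset": [[0.74, -0.61, -0.15], [0.74, -0.61, -0.15], [0.74, -0.61, -0.15], [0.74, -0.61, -0.15], [0.74, -0.61, -0.15], [0.74, -0.61, -0.15], [0.74, -0.61, -0.15], [0.74, -0.61, -0.15]], "turn": [[0, 0, 0], [0, 0, 0], [0, 0, 0], [0, 0, 0], [0, 0, 0], [0, 0, 0], [0, 0, 0], [0, 0, 0]]}}

```text
clock: 1.65
tcp_pos: [0.4288, -0.2968, 0.3078]
orientation: [3.096, 0.528, 0.001]
contact_force: [1.9, -0.6, 0.9]
grip_width: 0.0855
```

{"fn": "carry_out", "kwargs": {"offset": [[0.13, -0.11, -0.026], [0.13, -0.11, -0.026], [0.13, -0.11, -0.026], [0.13, -0.11, -0.026]], "turn": [[0, 0, 0], [0, 0, 0], [0, 0, 0], [0, 0, 0]]}}

```text
clock: 2.05
tcp_pos: [0.4715, -0.2247, 0.3203]
orientation: [3.096, 0.531, 0.0]
contact_force: [-0.2, -0.7, -0.1]
grip_width: 0.0854
```

Run:
```python
from h import *
done([0,0,0],[0,0,0])
d=grab("wrist")
cv2.imwrite("pics/w1.png",cv2.resize(d["pixels"][:,:,::-1],(800,600),interpolation=cv2.INTER_CUBIC))
for q in("funnel","cup_white","filter_base"):
  print(q,[(round(a["score"],2),world(d,a["xyz"])) for a in look_for(q,"wrist")[:3]])
for zz in(0,.1): print(proj(d,[.49,-.225,zz]))
np.savez("w1",**d)
```

```text
cmd [ 0.4715 -0.2247  0.3203] yaw -70.52779841075214 meas 2.05 [ 0.4715 -0.2247  0.3203] F [-0.1869 -0.6687 -0.0949] 0.0853569433518172 err deg [0. 0. 0.]
q [ 0.5255  0.1702 -0.2279  1.8109  0.0421  1.1646 -0.9468]
funnel [(0.72, array([ 0.4796, -0.2246,  0.0727])), (0.71, array([ 0.3565, -0.3338,  0.0725]))]
cup_white [(0.92, array([ 0.6261, -0.1389,  0.0735]))]
filter_base [(0.59, array([0.5392, 0.0264, 0.0504]))]
[260.0949 138.6908]
[261.1509 149.6492]
```

View pics/w1.png

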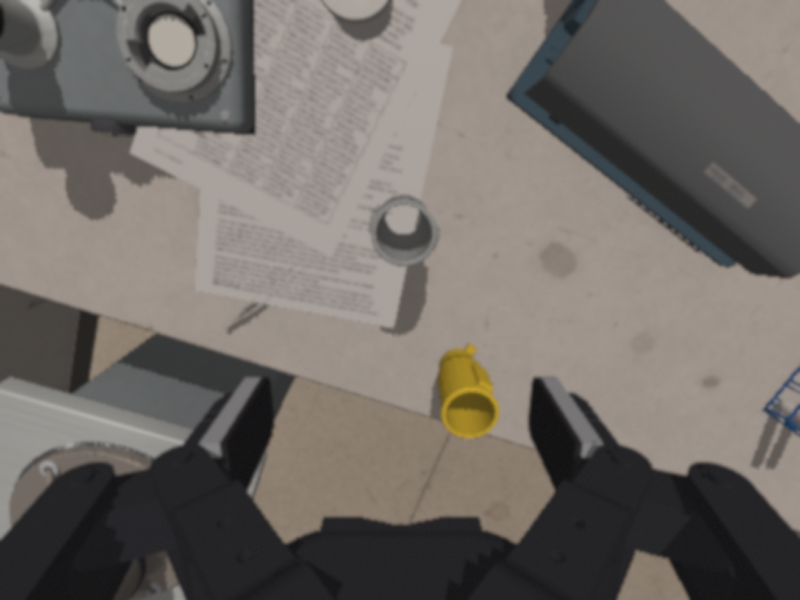

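The wrist view shows the funnel at (404,230), yellow at (468,400) and the ring at (170,42). I'll crop it for the orientations.

Run:
```python
from h import *
d=np.load("w1.npz"); im=d["pixels"]
def crop(im,u,v,n=28,s=14):
    c=im[max(0,v-n):v+n,max(0,u-n):u+n,::-1]
    c=cv2.resize(c,(400,400),interpolation=cv2.INTER_CUBIC)
    return cv2.convertScaleAbs(c,alpha=1.3,beta=-10)
a=crop(im,258,148); b=crop(im,110,28)
cv2.imwrite("pics/c2.png",np.hstack([a,b]))
print(ray(d,404/1.5625,230/1.5625,.1))
```

```text
[ 0.4918 -0.221   0.1   ]
```

View pics/c2.png

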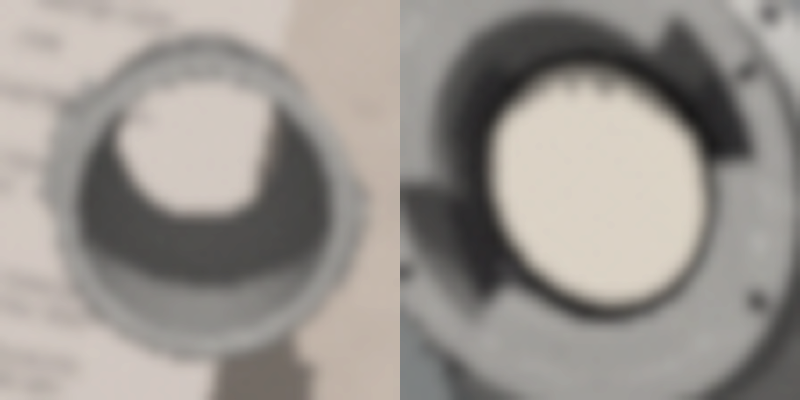

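Run:
```python
from h import *
plan(([.4918,-.221,.2],np.radians(-76)))
```

```text
offset [0.0406 0.0064 0.2407] turn [ 0.0004 -0.0001  0.0637] rows>= 3.0
```

{"fn": "carry_out", "kwargs": {"offset": [[0.04, 0.006, 0.24], [0.04, 0.006, 0.24], [0.04, 0.006, 0.24], [0.04, 0.006, 0.24], [0.04, 0.006, 0.24]], "turn": [[0, 0, 0.064], [0, 0, 0.064], [0, 0, 0.064], [0, 0, 0.064], [0, 0, 0.064]]}}

```text
clock: 2.75
tcp_pos: [0.4909, -0.2223, 0.2006]
orientation: [3.119, 0.377, -0.0]
contact_force: [-0.3, 0.2, 0.5]
grip_width: 0.0855
```

Run:
```python
from h import *
done([0.04, 0.006, 0.24],[0,0,.064])
d=grab("wrist"); np.savez("w2",**d)
u,v=proj(d,[.4918,-.221,.1]).astype(int); print(u,v)
n=55
c=cv2.resize(d["pixels"][max(0,v-n):v+n,u-n:u+n,::-1],None,fx=5.4,fy=5.4,interpolation=cv2.INTER_CUBIC)
cv2.imwrite("pics/c3.png",cv2.convertScaleAbs(c,alpha=1.2,beta=-10)); print(c.shape)
print([(a["score"],world(d,a["xyz"])) for a in look_for("funnel","wrist")])
```

```text
cmd [ 0.4914 -0.2209  0.2003] yaw -76.02819407828575 meas 2.75 [ 0.4909 -0.2223  0.2006] F [-0.299   0.2304  0.5214] 0.08548115807609032 err deg [ 0.0271 -0.0207  0.2005]
q [ 0.4908  0.3154 -0.2194  1.9154  0.0852  0.9197 -1.1003]
254 192
(594, 594, 3)
[(0.93, array([ 0.476 , -0.2255,  0.0713]))]
```

View pics/c3.png

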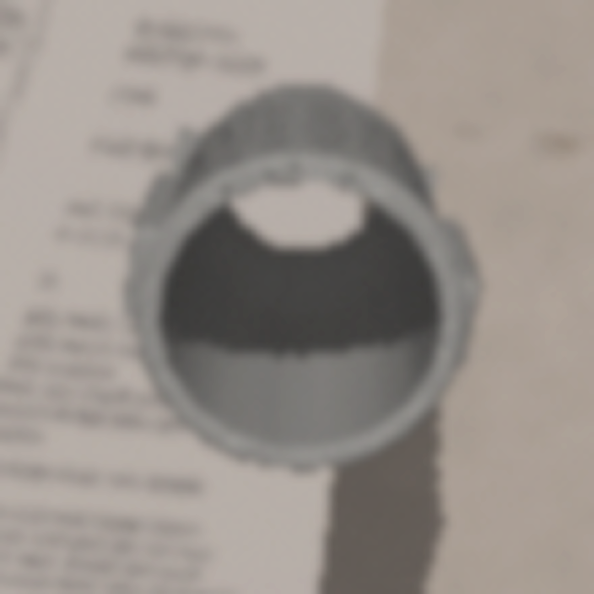

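The crop shows the rim centred at (302,310), which gives me the axis. The lands and lugs are tilted about 3–7° from image horizontal, so the heading is about −79°.

Run:
```python
from h import *
d=np.load("w2.npz"); p=ray(d,254.9,194.4,.1); print(p)
plan((np.r_[p[:2],.065],np.radians(-79)))
```

```text
[ 0.4906 -0.2217  0.1   ]
offset [-0.0021  0.0009  0.2707] turn [ 0.0004 -0.0001  0.0346] rows>= 3.0
```

{"fn": "carry_out", "kwargs": {"offset": [[-0.002, 0.001, 0.09], [-0.002, 0.001, 0.18], [-0.002, 0.001, 0.23], [-0.002, 0.001, 0.27], [-0.002, 0.001, 0.27], [-0.002, 0.001, 0.27]], "turn": [[0, 0, 0.035], [0, 0, 0.035], [0, 0, 0.035], [0, 0, 0.035], [0, 0, 0.035], [0, 0, 0.035]]}}

```text
clock: 3.45
tcp_pos: [0.4912, -0.2227, 0.0666]
orientation: [3.127, 0.296, 0.003]
contact_force: [0.1, 0.3, -0.1]
grip_width: 0.0855
```

{"fn": "carry_out", "kwargs": {"offset": [[0, 0, 0], [0, 0, 0], [0, 0, 0], [0, 0, 0], [0, 0, 0], [0, 0, 0], [0, 0, 0], [0, 0, 0]], "turn": [[0, 0, 0], [0, 0, 0], [0, 0, 0], [0, 0, 0], [0, 0, 0], [0, 0, 0], [0, 0, 0], [0, 0, 0]], "hand": 1, "force": 60}}

```text
clock: 4.25
tcp_pos: [0.4916, -0.2224, 0.0672]
orientation: [3.126, 0.297, 0.005]
contact_force: [-1.0, 1.3, 8.4]
grip_width: 0.0576
```

Run:
```python
from h import *
done([-0.002, 0.001, 0.27],[0,0,.035])
plan(([.4906,-.2217,.2],np.radians(-79)))
```

```text
cmd [ 0.4906 -0.2217  0.0653] yaw -79.03622291589191 meas 4.25 [ 0.4916 -0.2224  0.0672] F [-1.0443  1.2951  8.3576] 0.057604863790301025 err deg [-0.0656  0.1508  0.1104]
q [ 0.4547  0.5037 -0.1826  2.009   0.148   0.6379 -1.206 ]
offset [ 0.      0.0001 -0.2693] turn [ 0.0004 -0.0001 -0.0004] rows>= 3.0
```

Gripped on the lands (57.6 mm). Next I lift and look at the ring with the funnel in hand.

Run:
```python
from h import *
d=np.load("w1.npz"); g=ray(d,*(np.array([172,40])/1.5625),.0675); print("ring~",g)
plan(([.4906,-.2217,.25],np.radians(-79)),([g[0]-.045,g[1]-.045,.25],np.radians(-45.5)))
```

```text
ring~ [ 0.5645 -0.0079  0.0675]
offset [ 0.      0.0002 -0.3693] turn [ 0.0004 -0.0001 -0.0004] rows>= 4.0
offset [ 0.1211 -0.3203 -0.3695] turn [ 0.0004 -0.     -0.3902] rows>= 6.0
```

{"fn": "carry_out", "kwargs": {"offset": [[0, 0, -0.1], [0, 0, -0.19], [0.04, -0.1, -0.25], [0.08, -0.2, -0.3], [0.12, -0.27, -0.35], [0.12, -0.32, -0.37], [0.12, -0.32, -0.37], [0.12, -0.32, -0.37]], "turn": [[0, 0, 0], [0, 0, 0], [0, 0, -0.09], [0, 0, -0.18], [0, 0, -0.27], [0, 0, -0.35], [0, 0, -0.39], [0, 0, -0.39]]}}

```text
clock: 5.05
tcp_pos: [0.5192, -0.0526, 0.2513]
orientation: [2.906, 1.19, 0.002]
contact_force: [0.1, -1.3, -2.1]
grip_width: 0.0573
```

Run:
```python
from h import *
done([0.12, -0.32, -0.37],[0,0,-.39])
d=grab("wrist"); np.savez("w3",**d)
cv2.imwrite("pics/w3.png",cv2.resize(d["pixels"][:,:,::-1],(800,600),interpolation=cv2.INTER_CUBIC))
print(proj(d,[.5645,-.0079,.0675])*1.5625)
```

```text
cmd [ 0.519  -0.0531  0.2503] yaw -45.5181864176289 meas 5.05 [ 0.5192 -0.0526  0.2513] F [ 0.1232 -1.3259 -2.0865] 0.057323137405030006 err deg [-0.068   0.0609 -0.0529]
q [ 0.3296  0.2473 -0.4079  1.891   0.1148  1.0239 -0.9204]
[399.7014 175.3149]
```

View pics/w3.png

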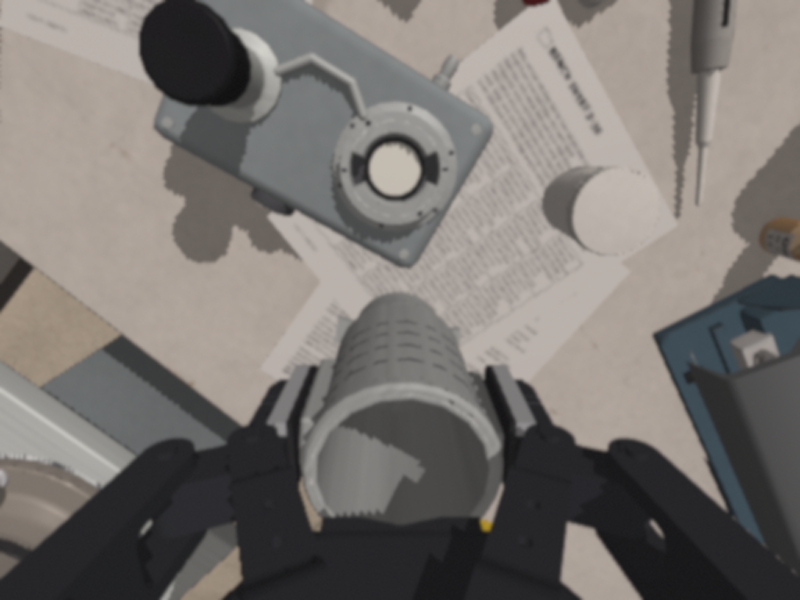

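The gaps at (357,168) and (433,166) line up with image horizontal (tool y). I'll zoom in to get the ring centre.

Run:
```python
from h import *
d=np.load("w3.npz")
c=cv2.resize(d["pixels"][55:155,200:305,::-1],None,fx=6,fy=6,interpolation=cv2.INTER_CUBIC)
c=cv2.convertScaleAbs(c,alpha=1.3,beta=-20)
# overlay the model ring at guess: outer top circle, bore circle
def circ(cen,rad,z,col):
    pts=[(proj(d,[cen[0]+rad*np.cos(a),cen[1]+rad*np.sin(a),z])-[200,55]+.5)*6 for a in np.linspace(0,2*np.pi,90)]
    cv2.polylines(c,[np.int32(pts)],True,col,1)
g=ray(d,396/1.5625,164/1.5625,.0675); print(g)
circ(g,.037,.0675,(0,0,255)); circ(g,.0223,.0675,(0,255,0))
cv2.imwrite("pics/c4.png",c)
```

```text
[ 0.568  -0.001   0.0675]
```

View pics/c4.png

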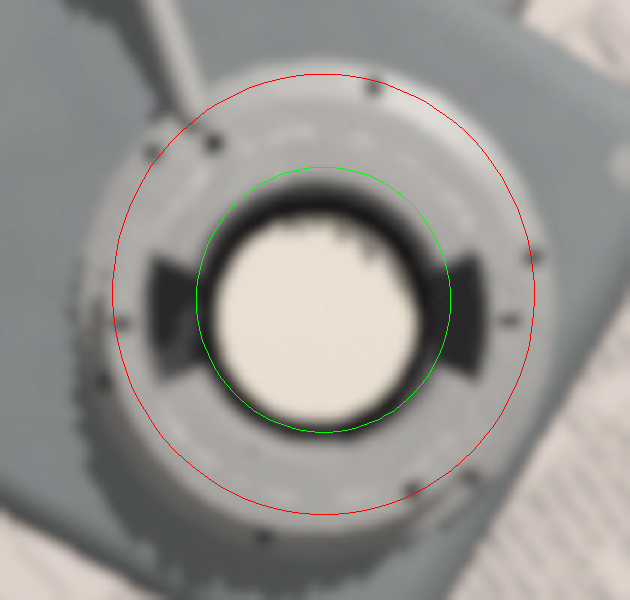

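Rim dots and gaps give the ring centre at about (315.5,317) in the crop. The dot pair at 60° confirms both the entry and the lock lines. Next I check where the funnel sits in the hand and plan the approach.

Run:
```python
from h import *
d=np.load("w3.npz")
g=ray(d,396/1.5625-1.25,164/1.5625+3.3,.0675); print("ring",g)
a=ray(d,200+122/6-.5,55+322/6-.5,.0675);b=ray(d,200+510/6-.5,55+320/6-.5,.0675);e=ray(d,200+213/6-.5,55+143/6-.5,.0675);f=ray(d,200+413/6-.5,55+490/6-.5,.0675)
for p,q in((a,b),(e,f)): print((p+q)/2,np.degrees(np.arctan2(*(q-p)[1::-1])),np.linalg.norm(q-p))
p,R=load(); o=r.get_obs(); P=np.array(o["tcp_pos"])
for t in([.025,0,-.0328],[0,.025,-.0328],[0,-.025,-.0328],[0.025,0,.0432]): print(t,proj(d,P+R@np.array(t))*1.5625)
plan((np.r_[g[:2],.25],yaw0()),(np.r_[g[:2],.145],yaw0()))
```

```text
ring [ 0.5647 -0.0024  0.0675]
[ 0.5649 -0.0022  0.0675] -45.174386937882765 0.0683182502207942
[ 0.5648 -0.0022  0.0675] -104.71594630189915 0.06833731149262097
[0.025, 0, -0.0328] [403.2934 386.3386]
[0, 0.025, -0.0328] [499.3481 472.1822]
[0, -0.025, -0.0328] [306.5807 472.1782]
[0.025, 0, 0.0432] [401.8881 292.8725]
offset [ 0.1363 -0.0085  0.0005] turn [ 0.0004  0.0001 -0.    ] rows>= 2.0
offset [ 0.1363 -0.0086  0.2105] turn [ 0.0004  0.0001 -0.    ] rows>= 3.0
```

{"fn": "carry_out", "kwargs": {"offset": [[0.07, -0.004, 0], [0.136, -0.008, 0], [0.136, -0.008, 0.08], [0.136, -0.008, 0.15], [0.136, -0.008, 0.2], [0.136, -0.008, 0.21], [0.136, -0.008, 0.21], [0.136, -0.008, 0.21]], "turn": [[0, 0, 0], [0, 0, 0], [0, 0, 0], [0, 0, 0], [0, 0, 0], [0, 0, 0], [0, 0, 0], [0, 0, 0]]}}

```text
clock: 5.9
tcp_pos: [0.5658, -0.0039, 0.1464]
orientation: [2.909, 1.183, 0.003]
contact_force: [-0.1, 0.2, -2.8]
grip_width: 0.0578
```

{"fn": "carry_out", "kwargs": {"offset": [[0, 0, 0.006], [0, 0, 0.012], [0, 0, 0.018], [0, 0, 0.024], [0, 0, 0.03], [0, 0, 0.03]], "turn": [[0, 0, 0], [0, 0, 0], [0, 0, 0], [0, 0, 0], [0, 0, 0], [0, 0, 0]]}}

```text
clock: 6.5
tcp_pos: [0.5662, -0.0027, 0.1304]
orientation: [2.908, 1.187, 0.005]
contact_force: [4.0, 1.9, -1.7]
grip_width: 0.0578
```

Run:
```python
from h import *
done([0.136,-0.008,0.21],[0,0,0]); done([0,0,.03],[0,0,0])
```

```text
cmd [ 0.5648 -0.0027  0.1452] yaw -45.5181864176289 meas 6.5 [ 0.5662 -0.0027  0.1304] F [ 3.9905  1.9203 -1.6953] 0.05776117593943303 err deg [-0.0452  0.1568  0.0841]
q [ 0.2008  0.4651 -0.3895  1.9015  0.2353  0.8165 -1.109 ]
cmd [ 0.5648 -0.0027  0.1302] yaw -45.5181864176289 meas 6.5 [ 0.5662 -0.0027  0.1304] F [ 3.9905  1.9203 -1.6953] 0.05776117593943303 err deg [-0.0452  0.1568  0.0841]
q [ 0.2008  0.4651 -0.3895  1.9015  0.2353  0.8165 -1.109 ]
```

Lugs are in the gaps with almost no vertical force. Pressing on down.

{"fn": "carry_out", "kwargs": {"offset": [[0.001, 0, 0.006], [0.0015, 0.0005, 0.012], [0.0015, 0.0005, 0.018], [0.0015, 0.0005, 0.024], [0.0015, 0.0005, 0.028], [0.0015, 0.0005, 0.028], [0.0015, 0.0005, 0.028]], "turn": [[0, 0, 0], [0, 0, 0], [0, 0, 0], [0, 0, 0], [0, 0, 0], [0, 0, 0], [0, 0, 0]]}}

```text
clock: 7.2
tcp_pos: [0.5667, -0.0023, 0.1173]
orientation: [2.908, 1.186, 0.004]
contact_force: [1.5, 2.7, 9.7]
grip_width: 0.0575
```

Run:
```python
from h import *
done([.0015,.0005,.028],[0,0,0])
```

```text
cmd [ 0.5655 -0.0023  0.1162] yaw -45.5181864176289 meas 7.2 [ 0.5667 -0.0023  0.1173] F [1.5405 2.7405 9.6739] 0.05746708182281608 err deg [-0.0421  0.1242  0.1007]
q [ 0.1942  0.4837 -0.3834  1.9085  0.2466  0.7926 -1.1194]
```

{"fn": "carry_out", "kwargs": {"offset": [[0, 0, 0], [0, 0, 0], [0, 0, 0], [0, 0, 0], [0, 0, 0], [0, 0, 0], [0, 0, 0], [0, 0, 0]], "turn": [[0, 0, 0.05], [0, 0, 0.1], [0, 0, 0.15], [0, 0, 0.2], [0, 0, 0.25], [0, 0, 0.3], [0, 0, 0.35], [0, 0, 0.35]], "force": 80}}

```text
clock: 8.0
tcp_pos: [0.567, -0.0034, 0.1174]
orientation: [3.117, 0.386, 0.004]
contact_force: [1.2, -0.5, 8.7]
grip_width: 0.0574
```

Run:
```python
from h import *
done([0,0,0],[0,0,.35]); print(r.get_obs()["moment"])
```

```text
cmd [ 0.5655 -0.0023  0.1162] yaw -75.5984756702061 meas 8.0 [ 0.567  -0.0034  0.1174] F [ 1.2444 -0.5016  8.6804] 0.05735396337432507 err deg [-0.0517  0.1445  0.2639]
q [ 0.0971  0.4683 -0.2568  1.915   0.1661  0.7756 -1.5759]
[-0.0995 -0.6567  0.0135]
```

{"fn": "carry_out", "kwargs": {"offset": [[0, 0, 0], [0, 0, 0], [0, 0, 0], [0, 0, 0], [0, 0, 0], [0, 0, 0], [0, 0, 0], [0, 0, 0]], "turn": [[0, 0, 0.05], [0, 0, 0.1], [0, 0, 0.15], [0, 0, 0.2], [0, 0, 0.25], [0, 0, 0.3], [0, 0, 0.355], [0, 0, 0.355]]}}

```text
clock: 8.8
tcp_pos: [0.5663, -0.0037, 0.1174]
orientation: [3.109, -0.442, 0.003]
contact_force: [0.2, -1.0, 11.3]
grip_width: 0.0574
```

Run:
```python
from h import *
done([0,0,0],[0,0,.355]); print(r.get_obs()["moment"])
```

```text
cmd [ 0.5655 -0.0023  0.1162] yaw -106.10848042294369 meas 8.8 [ 0.5663 -0.0037  0.1174] F [ 0.1627 -0.9506 11.325 ] 0.05738655075679741 err deg [-0.0631  0.0913  0.0887]
q [-0.0029  0.4585 -0.1294  1.9227  0.0858  0.7643 -2.0346]
[-0.3848 -0.107   0.9186]
```

Underside at the bottom and turned ~61°. I let it rise gently, still in the grip, to feel the catch.

{"fn": "carry_out", "kwargs": {"offset": [[0, 0, -0.004], [0, 0, -0.008], [0, 0, -0.011], [0, 0, -0.011], [0, 0, -0.011]], "turn": [[0, 0, 0], [0, 0, 0], [0, 0, 0], [0, 0, 0], [0, 0, 0]], "force": 40}}

```text
clock: 9.3
tcp_pos: [0.5655, -0.0037, 0.1204]
orientation: [3.109, -0.441, -0.0]
contact_force: [6.3, -1.4, -9.8]
grip_width: 0.0575
```

Run:
```python
from h import *
done([0,0,-.011],[0,0,0]); print(r.get_obs()["moment"])
```

```text
cmd [ 0.5655 -0.0023  0.1217] yaw -106.10848042294369 meas 9.3 [ 0.5655 -0.0037  0.1204] F [ 6.3222 -1.4093 -9.7925] 0.05747855844953708 err deg [-0.0453 -0.031   0.03  ]
q [-0.0011  0.454  -0.1311  1.9213  0.0838  0.772  -2.0317]
[-0.3185 -1.6494  0.8647]
```

It's blocked at ~3.2 mm, so not in the catch yet. Going back down and turning on toward the stop, watching the moment.

{"fn": "carry_out", "kwargs": {"offset": [[0, 0, 0.005], [0, 0, 0.011], [0, 0, 0.011], [0, 0, 0.011], [0, 0, 0.011], [0, 0, 0.011]], "turn": [[0, 0, 0], [0, 0, 0], [0, 0, 0], [0, 0, 0.02], [0, 0, 0.035], [0, 0, 0.035]], "force": 80}}

```text
clock: 9.9
tcp_pos: [0.566, -0.0032, 0.1178]
orientation: [3.097, -0.515, 0.002]
contact_force: [-0.2, -1.0, 16.4]
grip_width: 0.057
```

Run:
```python
from h import *
done([0,0,.011],[0,0,0.035]); print(r.get_obs()["moment"])
```

```text
cmd [ 0.5655 -0.0023  0.1162] yaw -109.11650877087357 meas 9.9 [ 0.566  -0.0032  0.1178] F [-0.223  -1.0422 16.3864] 0.05702066932439352 err deg [-0.0937  0.0654 -0.236 ]
q [-0.0125  0.4572 -0.1187  1.9234  0.0792  0.7648 -2.0766]
[-0.9232  0.5412  2.3351]
```

The moment rises to 2.3 Nm, so it's probably at the stop. I back off 6° and rise again to feel for the catch.

{"fn": "carry_out", "kwargs": {"offset": [[0, 0, 0], [0, 0, 0], [0, 0, 0], [0, 0, -0.004], [0, 0, -0.008], [0, 0, -0.012], [0, 0, -0.012], [0, 0, -0.012]], "turn": [[0, 0, -0.035], [0, 0, -0.07], [0, 0, -0.07], [0, 0, -0.07], [0, 0, -0.07], [0, 0, -0.07], [0, 0, -0.07], [0, 0, -0.07]], "force": 60}}

```text
clock: 10.7
tcp_pos: [0.5652, -0.0033, 0.1222]
orientation: [3.12, -0.363, -0.001]
contact_force: [0.7, -0.1, 4.0]
grip_width: 0.0569
```

Run:
```python
from h import *
done([0,0,-.012],[0,0,-0.07]); print(r.get_obs()["moment"])
d=grab("wrist"); np.savez("w4",**d)
cv2.imwrite("pics/w4.png",cv2.resize(d["pixels"][180:384,150:362,::-1],None,fx=2.9,fy=2.9,interpolation=cv2.INTER_CUBIC))
```

```text
cmd [ 0.5655 -0.0023  0.1222] yaw -103.10045202007136 meas 10.7 [ 0.5652 -0.0033  0.1222] F [ 0.6885 -0.1419  3.9575] 0.05694634209178004 err deg [ 0.0038 -0.0635  0.1714]
q [ 0.009   0.4519 -0.1442  1.9198  0.0898  0.7767 -1.9875]
[-0.0915 -0.0888  0.031 ]
```

View pics/w4.png

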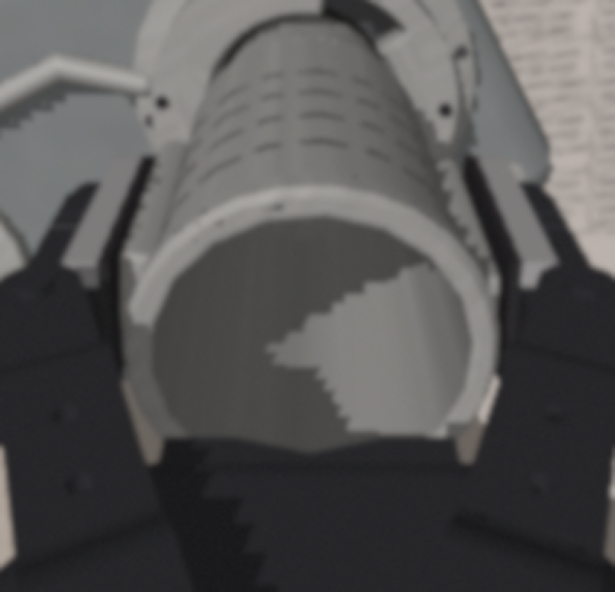

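The image shows the funnel in the ring, with the rim dots at (160,102) and (445,108) level with the grip lands. It has risen past 3.5 mm with the spring still pushing up, so it's entering the catch. Continuing upward to confirm.

{"fn": "carry_out", "kwargs": {"offset": [[0, 0, -0.003], [0, 0, -0.006], [0, 0, -0.008], [0, 0, -0.008]], "turn": [[0, 0, 0], [0, 0, 0], [0, 0, 0], [0, 0, 0]]}}

```text
clock: 11.15
tcp_pos: [0.5646, -0.003, 0.1233]
orientation: [3.12, -0.361, -0.004]
contact_force: [7.9, 0.9, -20.0]
grip_width: 0.0569
```

Run:
```python
from h import *
done([0,0,-.008],[0,0,0]); print(r.get_obs()["moment"])
```

```text
cmd [ 0.5655 -0.0023  0.1262] yaw -103.10045202007136 meas 11.15 [ 0.5646 -0.003   0.1233] F [  7.9428   0.8535 -20.0009] 0.05694752077304472 err deg [-0.0092 -0.1582  0.116 ]
q [ 0.0092  0.4502 -0.1448  1.9194  0.089   0.7804 -1.9863]
[-0.3806 -1.8481 -0.0916]
```

Hard stop 6 mm above the bottom: it's in the catch. I relax the pull, give it a small counter-twist to check, then open the hand.

{"fn": "carry_out", "kwargs": {"offset": [[0, 0, 0.004], [0, 0, 0.005], [0, 0, 0.005], [0, 0, 0.005], [0, 0, 0.005]], "turn": [[0, 0, 0], [0, 0, 0], [0, 0, -0.02], [0, 0, -0.04], [0, 0, -0.04]], "force": 30}}

```text
clock: 11.65
tcp_pos: [0.5652, -0.0032, 0.1232]
orientation: [3.13, -0.266, -0.001]
contact_force: [3.1, -0.6, -7.7]
grip_width: 0.057
```

Run:
```python
from h import *
done([0,0,.005],[0,0,-.04]); print(r.get_obs()["moment"])
```

```text
cmd [ 0.5655 -0.0023  0.1237] yaw -99.66270520637822 meas 11.65 [ 0.5652 -0.0032  0.1232] F [ 3.145  -0.5736 -7.7343] 0.05699760480266044 err deg [ 0.0058 -0.0604  0.0456]
q [ 0.0208  0.4515 -0.1591  1.9184  0.0987  0.7798 -1.9332]
[-0.5381 -0.8048 -0.0496]
```

{"fn": "carry_out", "kwargs": {"offset": [[0, 0, 0.001], [0, 0, 0.002], [0, 0, 0.002]], "turn": [[0, 0, 0.02], [0, 0, 0.04], [0, 0, 0.04]]}}

```text
clock: 11.95
tcp_pos: [0.5654, -0.0031, 0.123]
orientation: [3.12, -0.364, -0.0]
contact_force: [-1.2, -0.4, 1.1]
grip_width: 0.0572
```

{"fn": "carry_out", "kwargs": {"offset": [[0, 0, 0], [0, 0, 0], [0, 0, 0], [0, 0, 0], [0, 0, 0], [0, 0, -0.1], [0, 0, -0.2], [0, 0, -0.2]], "turn": [[0, 0, 0], [0, 0, 0], [0, 0, 0], [0, 0, 0], [0, 0, 0], [0, 0, 0], [0, 0, 0], [0, 0, 0]], "hand": 0}}

```text
clock: 12.75
tcp_pos: [0.5698, -0.0026, 0.2296]
orientation: [-3.118, 0.362, -0.019]
contact_force: [1.2, 0.1, 0.2]
grip_width: 0.0857
```

Run:
```python
from h import *
done([0,0,.002],[0,0,.04]); done([0,0,-.2],[0,0,0])
d=grab("wrist"); np.savez("w5",**d)
u,v=proj(d,[.5655,-.003,.14]).astype(int); print(u,v)
c=d["pixels"][max(0,v-80):v+60,u-80:u+80,::-1]
cv2.imwrite("pics/w5.png",cv2.resize(c,None,fx=4.2,fy=4.2,interpolation=cv2.INTER_CUBIC))
```

```text
cmd [ 0.5655 -0.0023  0.1227] yaw -103.10045202007136 meas 12.75 [ 0.5698 -0.0026  0.2296] F [1.2399 0.1307 0.2497] 0.08571117680022786 err deg [0.2374 0.6528 0.139 ]
q [ 0.0198  0.3211 -0.1543  1.8292  0.0591  0.9833 -1.9608]
cmd [ 0.5655 -0.0023  0.2227] yaw -103.10045202007136 meas 12.75 [ 0.5698 -0.0026  0.2296] F [1.2399 0.1307 0.2497] 0.08571117680022786 err deg [0.2374 0.6528 0.139 ]
q [ 0.0198  0.3211 -0.1543  1.8292  0.0591  0.9833 -1.9608]
257 204
```

View pics/w5.png

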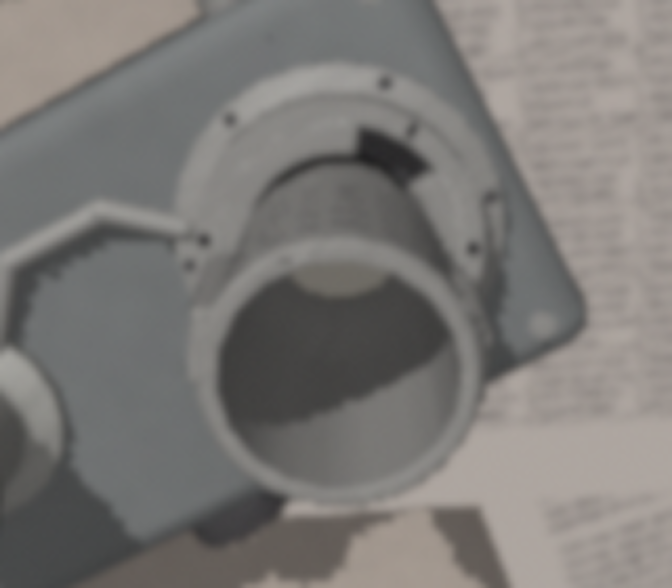

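The funnel stands upright in the ring. The gap at (395,155) is empty and the locked dots at (203,240) and (473,247) line up with the lands. Next is the plunger.

Run:
```python
from h import *
plan(([.5335,.114,.2227],yaw0()),([.5335,.114,.15],yaw0()))
d=grab("top"); print([(round(a["score"],2),world(d,a["xyz"])) for a in look_for("plunger_top","top")[:2]],[(round(a["score"],2),world(d,a["xyz"])) for a in look_for("funnel","top")[:3]])
```

```text
offset [-0.115  -0.212  -0.0001] turn [ 0.0003 -0.0003  0.    ] rows>= 3.0
offset [-0.115  -0.2121  0.1453] turn [ 0.0003 -0.0003  0.    ] rows>= 3.0
[(0.6, array([0.5293, 0.115 , 0.1295]))] [(0.92, array([ 0.3518, -0.3397,  0.0675]))]
```

{"fn": "carry_out", "kwargs": {"offset": [[-0.04, -0.07, 0], [-0.08, -0.14, 0], [-0.117, -0.213, 0], [-0.117, -0.213, 0], [-0.117, -0.213, 0.06], [-0.117, -0.213, 0.12], [-0.117, -0.213, 0.145], [-0.117, -0.213, 0.145]], "turn": [[0, 0, 0], [0, 0, 0], [0, 0, 0], [0, 0, 0], [0, 0, 0], [0, 0, 0], [0, 0, 0], [0, 0, 0]], "hand": 1, "force": 40}}

```text
clock: 13.75
tcp_pos: [0.5311, 0.1133, 0.1475]
orientation: [3.118, -0.361, -0.009]
contact_force: [-0.1, -0.2, -0.2]
grip_width: 0.0003
```

{"fn": "carry_out", "kwargs": {"offset": [[0, 0, 0.01], [0, 0, 0.02], [0, 0, 0.03], [0, 0, 0.03]], "turn": [[0, 0, 0], [0, 0, 0], [0, 0, 0], [0, 0, 0]]}}

```text
clock: 14.15
tcp_pos: [0.5339, 0.1142, 0.1359]
orientation: [-3.12, 0.362, -0.003]
contact_force: [-1.3, -0.1, 6.6]
grip_width: -0.0
```

{"fn": "carry_out", "kwargs": {"offset": [[0, 0, 0.006], [0, 0, 0.012], [0, 0, 0.018], [0, 0, 0.018], [0, 0, 0.018]], "turn": [[0, 0, 0], [0, 0, 0], [0, 0, 0], [0, 0, 0], [0, 0, 0]]}}

```text
clock: 14.65
tcp_pos: [0.534, 0.1143, 0.1281]
orientation: [-3.12, 0.362, -0.004]
contact_force: [-3.4, -0.7, 11.9]
grip_width: 0.0002
```

{"fn": "carry_out", "kwargs": {"offset": [[0, 0, 0.004], [0, 0, 0.008], [0, 0, 0.008], [0, 0, 0.008]], "turn": [[0, 0, 0], [0, 0, 0], [0, 0, 0], [0, 0, 0]]}}

```text
clock: 15.05
tcp_pos: [0.5344, 0.1144, 0.1277]
orientation: [-3.12, 0.363, -0.006]
contact_force: [-14.2, -4.3, 46.9]
grip_width: 0.0002
```

Firmly on the stop (47 N). Backing off slowly and clear.

{"fn": "carry_out", "kwargs": {"offset": [[0, 0, -0.01], [0, 0, -0.02], [0, 0, -0.03], [0, 0, -0.04], [0, 0, -0.06], [0, 0, -0.13], [0, 0, -0.22], [0, 0, -0.22]], "turn": [[0, 0, 0], [0, 0, 0], [0, 0, 0], [0, 0, 0], [0, 0, 0], [0, 0, 0], [0, 0, 0], [0, 0, 0]]}}

```text
clock: 15.85
tcp_pos: [0.5363, 0.1153, 0.2383]
orientation: [-3.117, 0.361, -0.015]
contact_force: [0.8, 0.2, 0.2]
grip_width: 0.0002
```

Run:
```python
from h import *
print(r.get_obs()["tcp_pos"])
d=grab("wrist")
cv2.imwrite("pics/w6.png",cv2.resize(d["pixels"][:,:,::-1],(800,600),interpolation=cv2.INTER_CUBIC))
d=grab("top")
for q in("plunger_top","cup_white","beaker","petri_dish","funnel"): print(q,[(round(a["score"],2),world(d,a["xyz"])) for a in look_for(q,"top")[:2]])
```

```text
[0.5363 0.1153 0.2383]
plunger_top []
cup_white [(0.72, array([ 0.6456, -0.1284,  0.0846]))]
beaker [(0.75, array([0.4922, 0.3434, 0.0281])), (0.73, array([ 0.5511, -0.0151,  0.0479]))]
petri_dish [(0.8, array([0.6572, 0.3595, 0.0153]))]
funnel [(0.65, array([ 0.5754, -0.0032,  0.1251])), (0.59, array([ 0.3505, -0.3394,  0.0662]))]
```

View pics/w6.png

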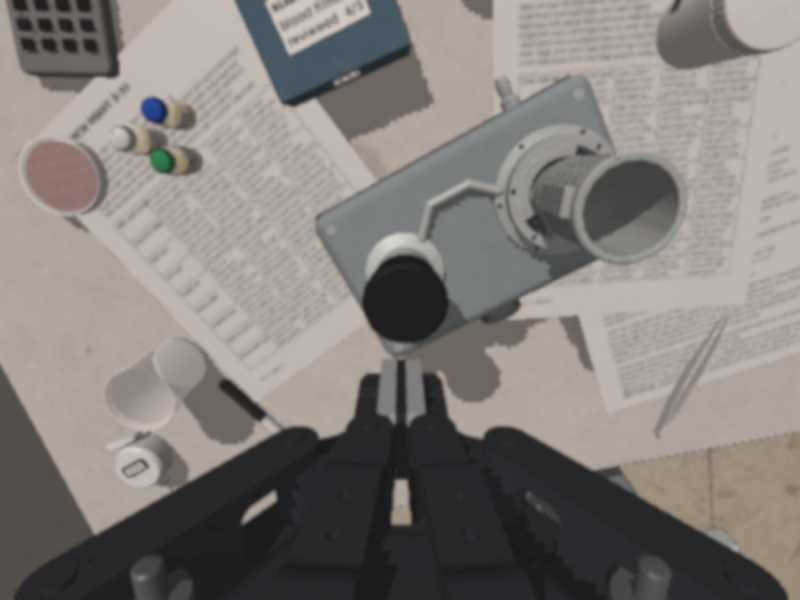

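```bash
python3 -c "
from h import *
print(r.hand_in())"
```

```text
the job is handed in; nothing more can be done
None
```

I set the steel funnel in the bayonet ring, locked it, and gave the plunger one full stroke. I handed the job in at about 16 s of the 51 s allowed; no verdict was reported.

**Funnel:** I pushed it down and turned it clockwise to the stop. My first try, at about 61° by the tool, did not catch: it was blocked at about 3 mm. I pressed it down again, turned on to the stop and backed off 6°. It then rose to a hard stop about 6 mm above the bottom, close to the 6.5 mm expected when locked. After release it stood upright, with the ring's gap empty and the lands in line with the locked dots.

**Plunger:** It went to its lower stop and came back up. The last wrist picture shows it up; the top-camera network did not report it that time.

**Bystanders:** Cup, beaker and petri dish are where they were, within the networks' accuracy.

Some checks were weak or disagreed:
- **Lock twist:** a 3° counter-twist gave no clear resisting moment. That could be play in the catch or slip in the fingers, so the lock rests on the height and the picture.
- **Press force:** I pressed harder than needed to make sure of the plunger stop, about 47 N at the wrist. It was with the fingertips and below the 120 N wrist limit. It would break the 40 N limit only if fingertips count as the gripper's body.

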